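# Stack a cleaned engine cover on spacer sticks to air

## Task

The cleaned engine covers must air without touching. Lay the two wooden sticks across the cover that lies flat on the bench, one centred along each yellow band, then take the other cover off the green sloping stand and set it down gently on the sticks, rib up, level and squarely over the lower cover. Do not shift the lower cover, and leave everything else on the bench where it is.

Things in the scene. Friction and masses are not known exactly. Their poses are not given: they have to be found in the camera images.
- lower_rib (a point): Lower aluminium cover, loose, flat on the bench: plate 190 (its x) x 130 (y) x 8 mm, 0.55 kg. Red rib in mid upper face: 20 mm thick (x), 70 long (y), 22 high. Two yellow bands 30 mm wide, parallel to the rib, centred at x = +60 and -60 mm. Point: rib's centre, 11 mm above the plate's upper face (19 above its underside); z out of the ribbed face.
- upper_rib (a point): Upper cover, identical in shape, mass (about), point and axes to the lower one. Starts on the green sloping stand, rib outwards, tilted 28 degrees from level (its +x end up), kept from sliding by the lip. Its rib runs level across the slope: grip it across its 20 mm thickness, tool square to the slope (tilted 28 degrees). It lifts off freely along its z.
- stick_a_mid (a point): Stick A: one of two identical loose wooden spacer sticks, 150 mm long (its y), 28 x 28 mm square, 0.08 kg. Point: its centre (14 mm above its underside). It starts lying flat on the bench.
- stick_b_mid (a point): Stick B: one of two identical loose wooden spacer sticks, 150 mm long (its y), 28 x 28 mm square, 0.08 kg. Point: its centre (14 mm above its underside). It starts lying flat on the bench.
- stand: green steel stand fixed to the bench, footprint 190 x 120 mm, open two-rail slope rising along its +x at 28 degrees from about 20 mm to 120 mm high (70 mm at the middle), with a lip across its low end that stands 8 mm above the slope. Origin: centre of its underside on the bench.
- bearing: Bystander: bare steel bearing ring, 60 mm across, 16 mm high, lying flat. Origin: under its centre.
- gear: Bystander: dark steel gear wheel, 76 mm across, hub 26 mm high, lying flat. Origin: under its centre.
- jar: Bystander: clear glass jar with green lid, 72 mm across, 85 mm high, upright. Origin: under its centre.
- mug: Bystander: white mug, 80 mm across, 90 mm high, upright. Origin: under its centre.
- wrench: Bystander: steel wrench 180 mm long, lying flat along its x axis.
- shaft: Bystander: steel shaft 150 mm long, 14 mm thick, with a 40 mm roller in the middle, lying along its x axis (axis 20 mm high). Origin: under its centre.
- tin: Bystander: blue rectangular tin, 50 x 80 mm and 110 mm high, with an 18 mm high yellow cap. Origin: under its centre.
- flask: Bystander: amber jar with red lid, 60 mm across, 100 mm high, upright. Origin: under its centre.
Things that resemble listed ones, but are neither listed nor needed, are in the scene too. What is shaped like the part that bears upper_rib but orange is not meant.

How it is judged:
By the outcome, as a careful person would: the job done as asked, in the order asked, and still so for the second after the job is handed in, with the robot touching nothing.
It also fails if it takes over 72 s, if anything falls off the work surface, if the arm or the gripper's body presses on something with over 40 N, if the wrist force passes 120 N, or if a joint passes its speed limit or range.

## Robot

A 6-joint arm with a two-finger parallel gripper is mounted at the origin on the work surface. World frame = base frame: x ahead of the robot, y to its left, z up, the work surface at z = 0. Lengths are in mm, angles in rad, forces in N, time in s.
With the tool pointing down it reaches from about 325 to 850 mm from the base axis. Payload 15.5 kg.
Tool frame: the origin (TCP) lies at the very end of the fingers, on their centre line; the grasp point (between the pads) lies 19 mm behind it; z points along the fingers, y is the direction in which the jaws open and shut (so a half turn about z gives the same grasp; the last joint's range is limited). The gripper opens to 91 mm and grips with 3 to 60 N. Pads are 32 mm wide; open, the fingers measure 118 mm over their backs; the gripper's body (76 mm by 178 mm) begins 60 mm behind the grasp point.
Start: joints at [-1.304, 0.494, 1.345, -0, 1.302, -0.096], TCP at [221.225, -584.539, 213.915] pointing down, gripper open.
Joint ranges: [-2.91, 2.91], [-0.82, 2.16], [0.22, 2.67], [-1.22, 4.37], [0.12, 2.79], [-3.08, 3.08]. Speed limits (rad/s): [1.89, 1.89, 2.57, 3.01, 3.01, 3.01].

## Interface

Orientations are given as a rotation vector (axis times angle).
In Python, from plant import env, viewer gives the robot as it stands.
- The arm moves only by the shell command python3 -m creep 'ROWS' [FORCE]. ROWS is a JSON object of lists of equal length, an entry for each row: "xyz": the shift along the tool's x, y, z in units of 30 mm (1.0 is 30 mm), a list of three; "twist": the turn, a rotation vector about the tool's x, y, z in units of 6 degrees (1.0 is 6 degrees), a list of three; "hand": the opening, from 0 (shut) to 1 (fully open). A call has 1 to 8 rows; each row shifts and turns the commanded pose from where the row before left it, along the tool's axes as they then stand; what a row does not reach is not made up. A row lasts 1/12 s, in which the tool goes at most 41.7 mm and 7.16 degrees, less where a joint would pass 70% of its speed; a pose out of reach is approached as far as the arm can. A call with a number of a shift or a turn outside -1 to 1 is refused whole. A call with a gripper value outside its range is refused whole. The fingers move at their own pace and stop on an object; FORCE is the grip in N (left out, the last holds). Time passes only in rows, so rows that do not move let the fingers close. It gives the time, the measured TCP pose, the force and the opening at its end, in the units of the state.
- env.get_obs(): the state, without advancing time (a new reading comes with each control period).
- viewer.get_image(name): name is "scene" or "top" or "wrist"; returns a dict with "frame" (480x640x3 uint8, blue, green, red), "intrinsics" (3x3 intrinsics, pixels), "T" (4x4, takes a point from camera to world coordinates). Camera axes: x right, y down, z forward; pixel columns grow to the right and rows downward; lengths in mm; the calibration is good to about 2 mm. A picture is of the moment at which its call begins. There is no depth.
- env.sign_off(): hands the job in, once; it reports no verdict.
The state is a dict: "time_s": time; "q": joint angles; "dq": joint speeds; "joint_torque": joint torques, N m; "tcp_pos": TCP position; "tool_rot": TCP orientation; "contact_force": force on the tool from outside, world axes, zero at the start; "torque": the same for the moment, N m; "finger_gap": opening from 0.0 (shut) to 1.0 (fully open).
Only numpy, scipy, OpenCV 4.12 (cv2) and the standard library are available. Lean on these libraries where they do the work, as an engineer would, in place of code of your own. Each camera call takes 0.05 s, during which the arm holds its last target. There are 200 camera calls.

## Working session

There is one attempt and no reset: what is moved stays moved. The work goes in short steps, Python scripts to look and compute and a shell command to move; the robot and the scene stay as the last step left them, time stands still between calls to the robot, and variables do not carry over. Pictures are saved under pics/ and viewed, about 8 in all and at most 12, crops included, and the job is handed in when it is done.

```bash
ls; mkdir -p pics; python3 - <<'E'
from plant import env, viewer
import cv2,numpy as np,pickle
d={}
for n in ("scene","top","wrist"):
    r=viewer.get_image(n); d[n]=r; cv2.imwrite(f"pics/{n}0.png",r["frame"])
    print(n,np.round(r["intrinsics"],1).tolist(),np.round(r["T"],3).tolist())
pickle.dump(d,open("d0.pkl","wb"))
o=env.get_obs();print({k:np.round(v,3).tolist() for k,v in o.items()})
E
```

```text
pics
scene [[524.6, 0.0, 326.2], [0.0, 524.6, 240.7], [0.0, 0.0, 1.0]] [[0.653, 0.651, -0.386, 947.236], [0.757, -0.556, 0.343, -411.078], [0.009, -0.517, -0.856, 1154.929], [0.0, 0.0, 0.0, 1.0]]
top [[514.9, 0.0, 327.6], [0.0, 514.9, 231.3], [0.0, 0.0, 1.0]] [[0.024, -0.998, 0.057, 393.833], [-1.0, -0.025, -0.01, 15.339], [0.012, -0.057, -0.998, 1541.264], [0.0, 0.0, 0.0, 1.0]]
wrist [[418.3, 0.0, 315.6], [0.0, 418.3, 240.6], [0.0, 0.0, 1.0]] [[0.353, -0.893, -0.278, 300.94], [-0.936, -0.337, -0.104, -554.157], [-0.001, 0.297, -0.955, 384.307], [0.0, 0.0, 0.0, 1.0]]
{'time_s': 0.15, 'q': [-1.305, 0.494, 1.346, 0.0, 1.303, -0.096], 'dq': [0.001, -0.001, -0.001, 0.001, -0.001, 0.0], 'joint_torque': [0.002, -87.92, -38.205, 0.07, 0.05, -0.0], 'tcp_pos': [221.153, -584.262, 213.483], 'tool_rot': [-3.089, -0.565, 0.0], 'contact_force': [0.081, -0.149, -0.445], 'torque': [-0.03, 0.073, 0.007], 'finger_gap': 1.001}
```

View pics/top0.png

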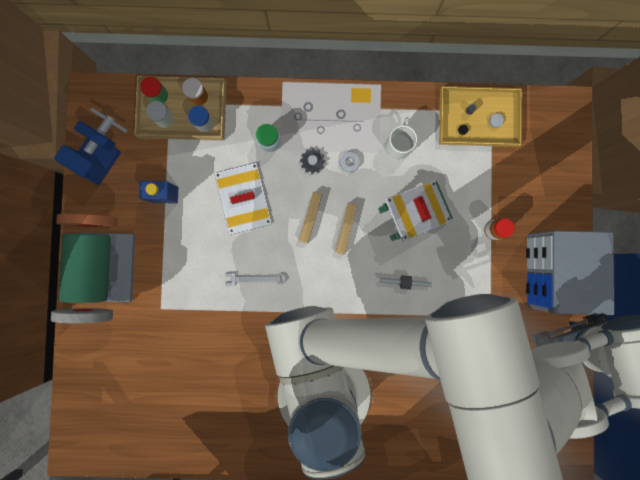

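View pics/scene0.png

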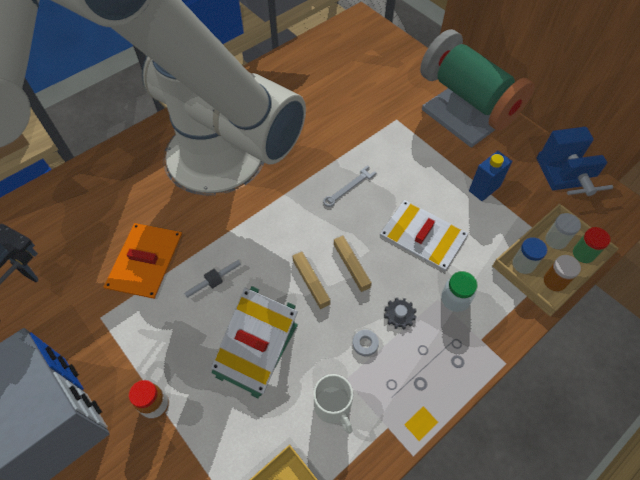

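The top view shows the lower cover at (243,198), flat on the mat. The white, yellow-banded upper cover is on the green stand at (420,209), and the sticks are at (312,217) and (348,227). The scene view shows an orange decoy at (142,258), which isn't the one meant. The white cover on the green stand at (255,338) fits the description, and I'll confirm it in an enlarged crop.

```bash
cat > h.py <<'E'
import cv2,numpy as np
def ray(r,p):
    d=r["T"][:3,:3]@np.linalg.solve(r["intrinsics"],[p[0],p[1],1.]); return r["T"][:3,3],d/np.linalg.norm(d)
def plane(r,p,z):
    c,d=ray(r,p); return c+d*(z-c[2])/d[2]
def tri(a,pa,b,pb):
    A=np.zeros((3,3));v=np.zeros(3);R=[ray(a,pa),ray(b,pb)]
    for c,d in R:
        M=np.eye(3)-np.outer(d,d);A+=M;v+=M@c
    x=np.linalg.solve(A,v); return x,max(np.linalg.norm((np.eye(3)-np.outer(d,d))@(x-c)) for c,d in R)
HSV=dict(yellow=((20,150,90),(30,255,255)),red=((0,150,60),(8,255,255)),wood=((10,70,90),(22,190,255)))
def blobs(r,col,box,amin=40):
    x0,y0,x1,y1=box; f=cv2.cvtColor(r["frame"],cv2.COLOR_BGR2HSV)
    m=cv2.inRange(f,*map(np.array,HSV[col])); k=np.zeros_like(m);k[y0:y1,x0:x1]=m[y0:y1,x0:x1]
    out=[]
    for c in cv2.findContours(k,cv2.RETR_EXTERNAL,cv2.CHAIN_APPROX_NONE)[0]:
        g=np.zeros_like(m);cv2.drawContours(g,[c],-1,255,-1);M=cv2.moments(g,True)
        if M["m00"]>=amin: out.append((np.array([M["m10"],M["m01"]])/M["m00"],M["m00"],cv2.minAreaRect(c)))
    return out
E
python3 - <<'E'
import pickle;from h import *
d=pickle.load(open("d0.pkl","rb"))
B=dict(low=dict(top=(205,150,285,245),scene=(370,190,480,280)),up=dict(top=(375,172,465,250),scene=(200,280,310,395)),st=dict(top=(290,180,370,262),scene=(285,225,380,315)))
np.set_printoptions(precision=1,suppress=True)
for o,c in (("low","yellow"),("low","red"),("up","yellow"),("up","red"),("st","wood")):
    for v in("top","scene"):
        for b in blobs(d[v],c,B[o][v]):
            z={"low":8 if c=="yellow" else 19,"up":80,"st":28}[o]
            print(o,c,v,b[0],b[1],[np.array(b[2][0]),np.array(b[2][1]),b[2][2]],plane(d[v],b[0],z))
t=d["top"]["frame"][150:270,200:470];s=d["scene"]["frame"][190:400,200:480]
a=cv2.resize(t,None,fx=2.9,fy=2.9,interpolation=3);s=cv2.resize(d["scene"]["frame"][215:400,90:400],(a.shape[1],245))
cv2.imwrite("pics/crop.png",np.vstack([a,s]))
E
```

```text
low yellow top [247.5 217.2] 351.0 [array([247.4, 217.3]), array([ 8.5, 41. ]), 75.96376037597656] [517.6 239.5   8. ]
low yellow top [237.8 178.5] 355.0 [array([237.9, 178.4]), array([ 8.5, 40.7]), 75.96376037597656] [633.1 272.3   8. ]
low yellow scene [444.2 244.4] 445.0 [array([444.2, 244.1]), array([11. , 41.3]), 32.0053825378418] [634.  270.5   8. ]
low yellow scene [403.  222.5] 411.0 [array([403.1, 222.2]), array([10.4, 40.4]), 34.82448959350586] [518.5 237.9   8. ]
low red top [241.9 197.2] 144.0 [array([241.8, 197.2]), array([ 6.1, 22.8]), 75.96376037597656] [575.9 256.5  19. ]
low red scene [424.2 230.5] 188.0 [array([424.2, 230.5]), array([ 7.5, 25.5]), 33.6900634765625] [575.5 255.8  19. ]
up yellow top [404.2 215.6] 329.0 [array([404.2, 215.6]), array([43.3,  7.5]), 67.38013458251953] [ 527.5 -216.8   80. ]
up yellow top [434.4 203.5] 290.0 [array([434.4, 203.4]), array([42. ,  6.9]), 67.06790161132812] [ 564.5 -302.9   80. ]
up yellow scene [242.3 365.8] 722.0 [array([242.3, 365.8]), array([55.8, 13. ]), 25.820993423461914] [ 580.1 -312.6   80. ]
up yellow scene [264.  314.2] 723.0 [array([263.8, 314.2]), array([55.4, 13.1]), 24.443954467773438] [ 516.9 -207.8   80. ]
up red top [421.8 208.2] 211.0 [array([421.8, 208.1]), array([23.1,  9.2]), 66.80140686035156] [ 550.  -266.8   80. ]
up red scene [251.1 340.3] 333.0 [array([251.1, 340.3]), array([32.6, 10.3]), 26.56505012512207] [ 546.9 -265.3   80. ]
st wood top [345.8 228.5] 460.0 [array([345.8, 228.3]), array([ 9. , 50.2]), 14.03624439239502] [489.9 -53.4  28. ]
st wood top [310.1 217.3] 456.0 [array([310.2, 217.1]), array([ 9.3, 50.1]), 16.557071685791016] [520.2  52.6  28. ]
st wood scene [310.7 278.9] 716.0 [array([311.1, 279.5]), array([60.3, 13.1]), 60.708641052246094] [496.3 -57.3  28. ]
st wood scene [351.4 261.7] 687.0 [array([351.8, 263. ]), array([59.5, 12.7]), 59.620872497558594] [525.   48.7  28. ]
```

View pics/crop.png

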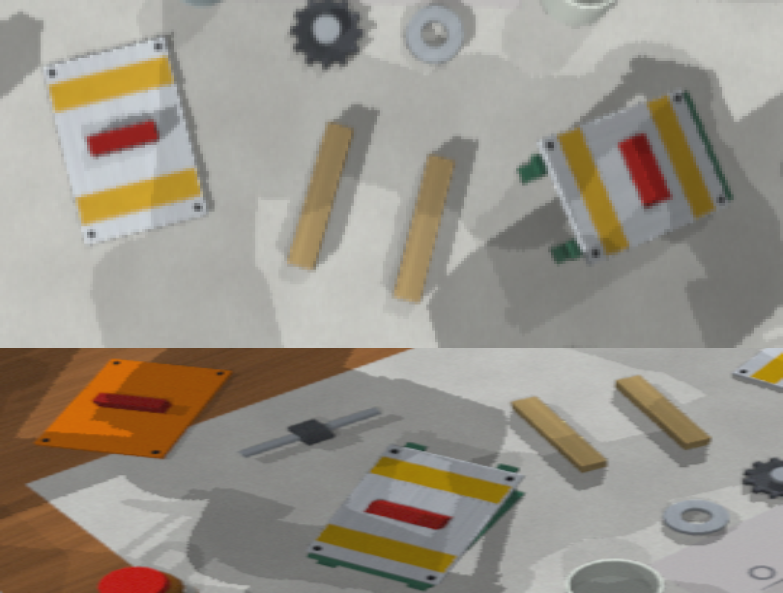

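The crop confirms the choice. The white, banded cover leans on the green stand. The orange one lies flat on the wood and is not meant. Both sticks lie clear. The lower cover measures the same in both views: centre (576,255), band spacing 120 mm, x axis at 15.8°. I'm moving over the sticks now.

```bash
cat >> h.py <<'E'
from scipy.spatial.transform import Rotation as Ro
def rot(yaw,cov=None):  # tool pointing down, tool x at yaw (deg)
    c,s=np.cos(np.radians(yaw)),np.sin(np.radians(yaw)); return np.array([[c,s,0],[s,-c,0],[0,0,-1.]])
def go(target,Rt=None):
    from plant import env
    o=env.get_obs();R=Ro.from_rotvec(o["tool_rot"]).as_matrix()
    print("t",round(o["time_s"],2),"tcp",np.round(o["tcp_pos"],1),"F",np.round(o["contact_force"],1),"gap",round(float(o["finger_gap"])*91,1))
    print("shift units",np.round(R.T@(np.array(target)-o["tcp_pos"])/30,3), "twist units", None if Rt is None else np.round(Ro.from_matrix(R.T@Rt).as_rotvec(True)/6,3))
E
T='[0.7,-0.68,0]'
for i in 1; do
python3 -m creep '{"xyz":[[0.7,-0.68,0],[0.7,-0.68,0],[0.7,-0.68,0],[0.7,-0.68,0],[0.7,-0.68,0],[0.7,-0.68,0],[0.7,-0.68,0],[0.7,-0.68,0]],"twist":[[0,0,0],[0,0,0],[0,0,0],[0,0,0],[0,0,0],[0,0,0],[0,0,0],[0,0,0]],"hand":[1,1,1,1,1,1,1,1]}'
done
python3 -m creep '{"xyz":[[0.7,-0.68,0],[0.7,-0.68,0],[0.7,-0.68,0],[0.7,-0.68,0],[0.7,-0.68,0],[0.7,-0.68,0],[0.7,-0.68,0],[0.7,-0.68,0]],"twist":[[0,0,0],[0,0,0],[0,0,0],[0,0,0],[0,0,0],[0,0,0],[0,0,0],[0,0,0]],"hand":[1,1,1,1,1,1,1,1]}'
python3 -m creep '{"xyz":[[0.7,-0.68,0],[0.7,-0.68,0],[0.7,-0.68,0],[0.7,-0.68,0],[0.7,-0.68,0],[0.7,-0.68,0],[0.7,-0.68,0],[0.7,-0.68,0]],"twist":[[0,0,0],[0,0,0],[0,0,0],[0,0,0],[0,0,0],[0,0,0],[0,0,0],[0,0,0]],"hand":[1,1,1,1,1,1,1,1]}'
python3 - <<'E'
import pickle;from h import *
d=pickle.load(open("d0.pkl","rb"))
np.set_printoptions(precision=2,suppress=True)
t,s=d["top"],d["scene"]
lo,e=tri(t,[404.2,215.6],s,[264,314.2]);hi,e2=tri(t,[434.4,203.5],s,[242.3,365.8]);rb,e3=tri(t,[421.8,208.2],s,[251.1,340.3])
print(lo,e,hi,e2,"rib",rb,e3,"len",np.linalg.norm(hi-lo),"mid",(lo+hi)/2,"yaw",np.degrees(np.arctan2(*(hi-lo)[1::-1])),"tilt",np.degrees(np.arcsin((hi-lo)[2]/np.linalg.norm(hi-lo))))
go([520,53,214],rot(164.8))
E
```

```text
time_s: 0.82
tcp_pos: [320.8, -371.0, 213.8]
tool_rot: [-3.09, -0.565, 0.0]
contact_force: [0.4, -0.4, -0.4]
finger_gap: 0.999
time_s: 1.48
tcp_pos: [420.2, -158.9, 213.9]
tool_rot: [-3.09, -0.565, 0.0]
contact_force: [0.7, -0.2, 0.1]
finger_gap: 1.001
time_s: 2.15
tcp_pos: [519.6, 53.3, 213.8]
tool_rot: [-3.09, -0.565, 0.0]
contact_force: [0.9, 0.2, -0.1]
finger_gap: 0.999
[ 525.79 -212.66  103.15] 0.6875019626852817 [ 568.44 -309.8    46.75] 0.2964996265386155 rib [ 549.27 -265.95   85.82] 0.18714340684617387 len 120.14335531099297 mid [ 547.12 -261.23   74.95] yaw -66.29805114816126 tilt -27.997472814194996
t 2.15 tcp [519.6  53.3 213.8] F [ 0.9  0.2 -0.1] gap 90.9
shift units [ 0.01  0.01 -0.01] twist units [ -0.     0.   -24.01]
```

```bash
python3 -m creep '{"xyz":[[0,0,0],[0,0,0],[0,0,0],[0,0,0],[0,0,0],[0,0,0],[0,0,0],[0,0,0]],"twist":[[0,0,-1],[0,0,-1],[0,0,-1],[0,0,-1],[0,0,-1],[0,0,-1],[0,0,-1],[0,0,-1]],"hand":[1,1,1,1,1,1,1,1]}'
python3 -m creep '{"xyz":[[0,0,0],[0,0,0],[0,0,0],[0,0,0],[0,0,0],[0,0,0],[0,0,0],[0,0,0]],"twist":[[0,0,-1],[0,0,-1],[0,0,-1],[0,0,-1],[0,0,-1],[0,0,-1],[0,0,-1],[0,0,-1]],"hand":[1,1,1,1,1,1,1,1]}'
python3 -m creep '{"xyz":[[0,0,0],[0,0,0],[0,0,0],[0,0,0],[0,0,0],[0,0,0],[0,0,0],[0,0,0]],"twist":[[0,0,-1],[0,0,-1],[0,0,-1],[0,0,-1],[0,0,-1],[0,0,-1],[0,0,-1],[0,0,-1]],"hand":[1,1,1,1,1,1,1,1]}'
python3 - <<'E'
import pickle;from h import *
from plant import viewer
r=viewer.get_image("wrist");pickle.dump(r,open("w1.pkl","wb"));cv2.imwrite("pics/w1.png",r["frame"])
print(np.round(r["T"],3).tolist())
for b in blobs(r,"wood",(0,0,640,480),800):
    c=cv2.boxPoints(b[2]); print(b[0],b[1],b[2]); print(np.round([plane(r,p,28)[:2] for p in c],1).tolist(),np.round(plane(r,b[0],28),1))
go([520,53,214],rot(164.8))
E
```

```text
time_s: 2.82
tcp_pos: [519.1, 51.8, 213.8]
tool_rot: [-2.588, -1.78, 0.001]
contact_force: [-0.5, -0.4, 0.4]
finger_gap: 1.005
time_s: 3.48
tcp_pos: [519.2, 51.8, 213.8]
tool_rot: [-1.641, -2.679, 0.0]
contact_force: [0.8, 0.4, -0.2]
finger_gap: 0.998
time_s: 4.15
tcp_pos: [519.1, 51.8, 213.7]
tool_rot: [-0.409, -3.114, 0.0]
contact_force: [0.4, 0.4, -0.1]
finger_gap: 0.997
[[0.259, 0.922, 0.286, 438.249], [0.966, -0.247, -0.077, 73.915], [-0.001, 0.297, -0.955, 384.697], [0.0, 0.0, 0.0, 1.0]]
[458.63665045 445.91113448] 7607.0 ((458.5, 443.0), (30.0, 325.0), 90.0)
[[736.5, -27.4], [823.6, 298.1], [863.3, 296.2], [773.9, -38.0]] [802.9 131.9  28. ]
[ 85.86899225 375.14341085] 1290.0 ((89.17567443847656, 374.9459228515625), (34.52378845214844, 72.49995422363281), 9.462322235107422)
[[651.8, -247.0], [579.1, -200.6], [593.3, -171.4], [667.2, -216.3]] [ 621.1 -211.4   28. ]
[571.54042225 259.86071061] 3884.0 ((571.6000366210938, 259.6999816894531), (27.72724151611328, 141.76670837402344), 63.43495178222656)
[[625.2, 200.9], [594.1, 316.0], [620.2, 325.7], [653.2, 208.8]] [622.8 264.1  28. ]
[318.11249513 206.85247178] 5138.0 ((318.0, 208.0), (166.0, 32.0), 90.0)
[[446.1, 60.0], [452.9, 85.4], [596.9, 48.8], [589.2, 20.2]] [516.   55.1  28. ]
[191.15408867 198.11054187] 5075.0 ((194.60975646972656, 205.79031372070312), (169.8969268798828, 38.24400329589844), 82.09283447265625)
[[416.2, -49.4], [420.3, -17.9], [567.2, -47.4], [563.1, -83.1]] [480.  -49.1  28. ]
[523.70916092 149.60397244] 4934.0 ((524.095703125, 149.94613647460938), (33.171016693115234, 155.36924743652344), 60.61939239501953)
[[516.8, 169.5], [484.3, 285.3], [510.6, 296.5], [545.2, 178.9]] [513.3 233.8  28. ]
t 4.2 tcp [519.1  51.7 213.8] F [ 0.2 -0.5 -0.2] gap 91.0
shift units [-0.017  0.048 -0.008] twist units [-0.001 -0.004  0.117]
```

View pics/w1.png

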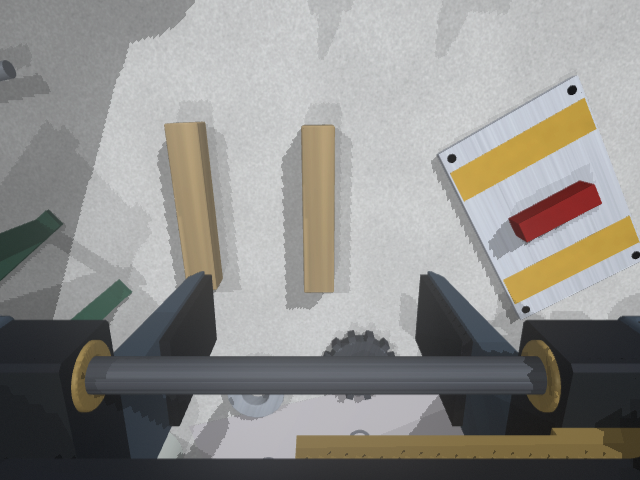

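The wrist view puts stick A at columns 302–334 and rows 125–292. Its length comes out at 149.5 mm and its centre at (521.3,53.6), which agrees with the top view, and its yaw matches the tool. I'm descending, gripping and lifting.

```bash
python3 -m creep '{"xyz":[[-0.055,0.077,1],[0,0,1],[0,0,1],[0,0,1],[0,0,1],[0,0,0.9],[0,0,0.6],[0,0,0.46]],"twist":[[0,0,0],[0,0,0],[0,0,0],[0,0,0],[0,0,0],[0,0,0],[0,0,0],[0,0,0]],"hand":[1,1,1,1,1,1,1,1]}' 20
python3 -m creep '{"xyz":[[0,0,0],[0,0,0],[0,0,0],[0,0,0],[0,0,0],[0,0,0],[0,0,0],[0,0,0]],"twist":[[0,0,0],[0,0,0],[0,0,0],[0,0,0],[0,0,0],[0,0,0],[0,0,0],[0,0,0]],"hand":[0,0,0,0,0,0,0,0]}' 20
python3 -m creep '{"xyz":[[0,0,-0.3],[0,0,-0.6],[0,0,-1],[0,0,-1],[0,0,-1],[0,0,0],[0,0,0],[0,0,0]],"twist":[[0,0,0],[0,0,0],[0,0,0],[0,0,0],[0,0,0],[0,0,0],[0,0,0],[0,0,0]],"hand":[0,0,0,0,0,0,0,0]}' 20
python3 - <<'E'
import pickle;from h import *
r=pickle.load(open("w1.pkl","rb"))
print("band via wrist z8",np.round(plane(r,[523.71,149.60],8),1))
go([633.5,271.5,115],rot(105.85))
E
```

```text
time_s: 4.87
tcp_pos: [520.6, 53.6, 3.2]
tool_rot: [-0.421, -3.111, 0.0]
contact_force: [-0.6, 0.7, 0.2]
finger_gap: 0.999
time_s: 5.53
tcp_pos: [521.6, 53.6, 5.4]
tool_rot: [0.417, 3.113, 0.0]
contact_force: [0.3, -0.3, 0.0]
finger_gap: 0.447
time_s: 6.2
tcp_pos: [521.2, 53.6, 122.2]
tool_rot: [0.417, 3.114, -0.0]
contact_force: [-0.6, -1.2, -0.5]
finger_gap: 0.007
band via wrist z8 [517.5 242.7   8. ]
t 6.2 tcp [521.2  53.6 122.2] F [-0.6 -1.2 -0.5] gap 0.7
shift units [-1.697  7.994  0.24 ] twist units [-0.     0.     9.813]
```

The fingers need longer to close, so the lift left the stick behind. I'm reopening and rechecking the stick before gripping again.

```bash
python3 -m creep '{"xyz":[[0,0,-1],[0,0,-1],[0,0,-1],[0,0,0],[0,0,0],[0,0,0],[0,0,0],[0,0,0]],"twist":[[0,0,0],[0,0,0],[0,0,0],[0,0,0],[0,0,0],[0,0,0],[0,0,0],[0,0,0]],"hand":[0.7,0.7,0.7,0.7,0.7,0.7,0.7,0.7]}' 20
python3 - <<'E'
import pickle;from h import *
from plant import viewer
r=viewer.get_image("wrist");cv2.imwrite("pics/w2.png",r["frame"])
for b in blobs(r,"wood",(230,60,400,310),800):
    c=cv2.boxPoints(b[2]); print(b[0],b[1],b[2]); print(np.round([plane(r,p,28)[:2] for p in c],1).tolist(),np.round(plane(r,b[0],28),1))
for b in blobs(r,"yellow",(400,30,640,330),800): print("y",b[0],b[1],b[2],np.round(plane(r,b[0],8),1),np.round([plane(r,p,8)[:2] for p in cv2.boxPoints(b[2])],1).tolist())
go([521.3,53.6,5],rot(165.1))
E
```

```text
time_s: 6.87
tcp_pos: [520.7, 53.5, 210.7]
tool_rot: [-0.417, -3.111, 0.0]
contact_force: [0.2, -0.4, 0.2]
finger_gap: 0.558
[315.81577947 206.69676806] 5260.0 ((314.9999694824219, 208.49998474121094), (166.99996948242188, 31.999996185302734), 90.0)
[[446.6, 59.9], [453.5, 85.1], [596.9, 47.5], [589.1, 19.1]] [515.9  55.2  28. ]
y [572.71535381 259.09158879] 3745.0 ((572.7251586914062, 258.9444274902344), (26.971485137939453, 140.99783325195312), 63.138084411621094) [633.3 275.4   8. ] [[636.1, 209.7], [603.7, 329.5], [630.3, 339.3], [664.6, 217.7]]
y [523.29492799 148.10352745] 4791.0 ((523.3348999023438, 147.70285034179688), (32.05243682861328, 155.30862426757812), 60.945396423339844) [517.6 243.    8. ] [[520.2, 175.6], [487.8, 297.3], [514.4, 308.3], [549.0, 184.8]]
t 6.92 tcp [520.9  53.5 211. ] F [-0.1  1.2  0.2] gap 54.5
shift units [-0.027  0.009  6.865] twist units [-0.005 -0.021 -0.062]
```

View pics/w2.png

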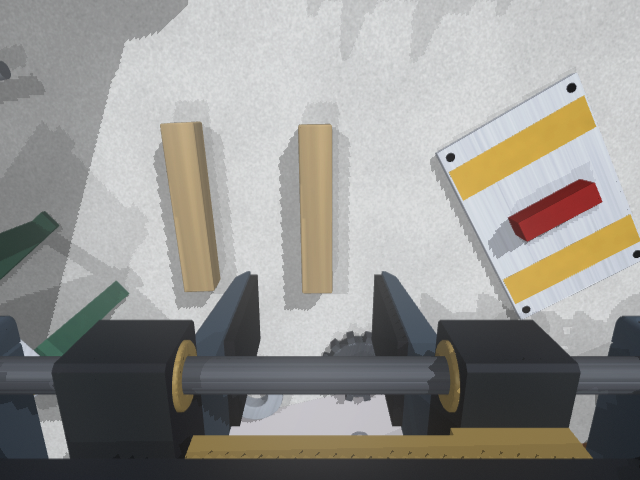

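Stick A hasn't moved (columns 299–332). Descending again, with enough time to close and lift.

```bash
python3 -m creep '{"xyz":[[-0.03,0,1],[0,0,1],[0,0,1],[0,0,1],[0,0,1],[0,0,0.9],[0,0,0.6],[0,0,0.36]],"twist":[[0,0,0],[0,0,0],[0,0,0],[0,0,0],[0,0,0],[0,0,0],[0,0,0],[0,0,0]],"hand":[0.7,0.7,0.7,0.7,0.7,0.7,0.7,0.7]}' 25
python3 -m creep '{"xyz":[[0,0,0],[0,0,0],[0,0,0],[0,0,0],[0,0,0],[0,0,0],[0,0,0],[0,0,0]],"twist":[[0,0,0],[0,0,0],[0,0,0],[0,0,0],[0,0,0],[0,0,0],[0,0,0],[0,0,0]],"hand":[0,0,0,0,0,0,0,0]}' 25
python3 -m creep '{"xyz":[[0,0,0],[0,0,0],[0,0,0],[0,0,-0.3],[0,0,-0.6],[0,0,-1],[0,0,-1],[0,0,-1]],"twist":[[0,0,0],[0,0,0],[0,0,0],[0,0,0],[0,0,0],[0,0,0],[0,0,0],[0,0,0]],"hand":[0,0,0,0,0,0,0,0]}' 25
python3 - <<'E'
from h import *
go([633.5,271.5,122],rot(105.85))
E
```

```text
time_s: 7.58
tcp_pos: [520.9, 53.3, 3.7]
tool_rot: [-0.417, -3.11, 0.001]
contact_force: [-0.6, 0.9, 0.9]
finger_gap: 0.697
time_s: 8.25
tcp_pos: [522.9, 53.3, 7.1]
tool_rot: [0.417, 3.112, 0.0]
contact_force: [-1.3, 0.4, 9.5]
finger_gap: 0.306
time_s: 8.92
tcp_pos: [521.9, 53.3, 125.3]
tool_rot: [-0.417, -3.113, 0.0]
contact_force: [0.7, -0.3, -1.2]
finger_gap: 0.308
t 8.92 tcp [521.9  53.3 125.3] F [ 0.7 -0.3 -1.2] gap 28.0
shift units [-1.672  7.995  0.108] twist units [-2.000e-03 -2.000e-03  9.813e+00]
```

```bash
python3 -m creep '{"xyz":[[-0.209,1,0],[-0.209,1,0],[-0.209,1,0],[-0.209,1,0],[-0.209,1,0],[-0.209,1,0],[-0.209,1,0],[-0.209,1,0]],"twist":[[0,0,0],[0,0,0],[0,0,0],[0,0,0],[0,0,0],[0,0,0],[0,0,0],[0,0,0]],"hand":[0,0,0,0,0,0,0,0]}' 25
python3 -m creep '{"xyz":[[0,0,0],[0,0,0],[0,0,0],[0,0,0],[0,0,0],[0,0,0],[0,0,0],[0,0,0]],"twist":[[0,0,1],[0,0,1],[0,0,1],[0,0,1],[0,0,1],[0,0,1],[0,0,1],[0,0,1]],"hand":[0,0,0,0,0,0,0,0]}' 25
python3 -m creep '{"xyz":[[0,0,0],[0,0,0],[0,0,0],[0,0,0]],"twist":[[0,0,1],[0,0,0.81],[0,0,0],[0,0,0]],"hand":[0,0,0,0]}' 25
python3 - <<'E'
from h import *
from plant import viewer
r=viewer.get_image("wrist");cv2.imwrite("pics/w3.png",r["frame"])
for b in blobs(r,"yellow",(0,0,640,480),800): print("y",b[0],b[1],b[2],np.round(plane(r,b[0],8),1),np.round([plane(r,p,8)[:2] for p in cv2.boxPoints(b[2])],1).tolist())
for b in blobs(r,"red",(0,0,640,480),300): print("r",b[0],b[1],b[2],np.round(plane(r,b[0],19),1))
go([633.5,271.5,15],rot(105.85))
E
```

```text
time_s: 9.58
tcp_pos: [634.2, 273.1, 124.2]
tool_rot: [0.417, 3.114, 0.0]
contact_force: [0.5, -0.2, -0.0]
finger_gap: 0.306
time_s: 10.25
tcp_pos: [633.7, 271.6, 124.1]
tool_rot: [1.655, 2.671, 0.0]
contact_force: [0.2, -0.1, -1.3]
finger_gap: 0.306
time_s: 10.58
tcp_pos: [633.8, 271.6, 123.9]
tool_rot: [1.89, 2.509, 0.0]
contact_force: [0.2, 0.1, -1.2]
finger_gap: 0.308
t 10.63 tcp [633.9 271.6 123.8] F [-0.4  1.  -1. ] gap 27.8
shift units [-0.    -0.014  3.626] twist units [0.002 0.    0.036]
```

View pics/w3.png

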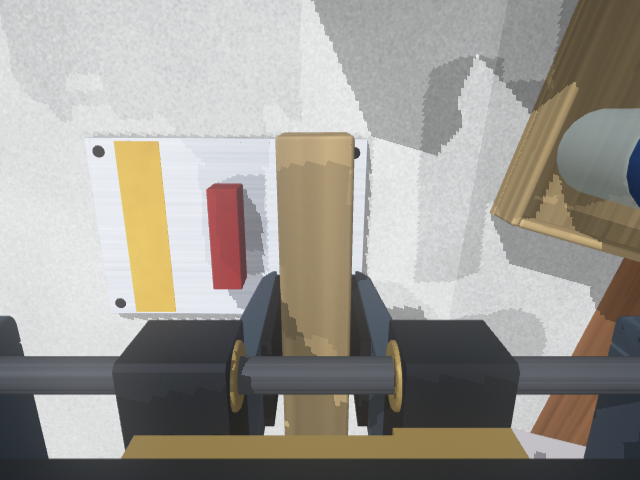

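The stick is held straight between the fingers. The near band spans (114–159,141) to (135–176,312). I'll refine the cover's pose from this closer view.

```bash
python3 - <<'E'
from h import *
import h
from plant import viewer
r=viewer.get_image("wrist")
h.HSV.update(yellow=((18,90,120),(32,255,255)),red=((0,110,60),(10,255,255)))
for c,z,box in(("yellow",8,(80,120,190,330)),("red",19,(190,160,262,300))):
  for b in blobs(r,c,box,800):
    q=cv2.boxPoints(b[2]);print(c,b[0],b[1],b[2],np.round(plane(r,b[0],z),1))
f=cv2.cvtColor(r["frame"],cv2.COLOR_BGR2HSV);m=cv2.inRange(f,*map(np.array,h.HSV["yellow"]));
P=[]
for v in range(150,306,5):
    u=np.where(m[v,90:190])[0]+90; P.append([plane(r,(u.min()-.5,v),8)[:2],plane(r,(u.max()+.5,v),8)[:2]])
P=np.array(P);mid=P.mean(1);vx,vy,x,y=cv2.fitLine(mid.astype(np.float32),2,0,.01,.01).ravel()
col=m[:,145:150].any(1);rows=np.where(col[100:330])[0]+100
print("band mid",x,y,"dir",np.degrees(np.arctan2(vy,vx)),"width",np.linalg.norm(P[:,1]-P[:,0],axis=1).mean()*abs(1),"ends",plane(r,(147,rows.min()-.5),8),plane(r,(147,rows.max()+.5),8))
E
```

```text
yellow [145.32380291 224.18917418] 7205.0 ((144.34776306152344, 226.015625), (175.3366241455078, 44.255027770996094), 84.14398956298828) [516.4 245.8   8. ]
red [221.0376301  217.28742994] 1249.0 ((223.939697265625, 227.5350341796875), (81.4036636352539, 29.255416870117188), 86.42366790771484) [568.6 268.9  19. ]
band mid 517.32825 242.31638 dir -74.24358 width 29.923702127831778 ends [508.21491056 303.62526262   8.        ] [528.50620582 178.03982533   8.        ]
```

Closer view: band width 29.9 mm, direction 105.8°, and the cover centre matches the top and scene views to about 1 mm. Setting stick A down.

```bash
python3 -m creep '{"xyz":[[-0.035,0,0.8],[0,0,0.8],[0,0,0.7],[0,0,0.5],[0,0,0.35],[0,0,0.25],[0,0,0.15],[0,0,0.06]],"twist":[[0,0,0],[0,0,0],[0,0,0],[0,0,0],[0,0,0],[0,0,0],[0,0,0],[0,0,0]],"hand":[0,0,0,0,0,0,0,0]}' 25
python3 -m creep '{"xyz":[[0,0,0],[0,0,0],[0,0,0],[0,0,0]],"twist":[[0,0,0],[0,0,0],[0,0,0],[0,0,0]],"hand":[0,0,0,0]}' 25
python3 - <<'E'
from h import *
go([633.5,271.5,15],rot(105.85))
E
```

```text
time_s: 11.35
tcp_pos: [634.2, 270.7, 15.1]
tool_rot: [-1.893, -2.507, 0.0]
contact_force: [-9.5, -3.2, 21.6]
finger_gap: 0.306
time_s: 11.68
tcp_pos: [634.6, 270.7, 15.5]
tool_rot: [1.893, 2.507, 0.001]
contact_force: [-1.1, -0.8, -0.2]
finger_gap: 0.301
t 11.68 tcp [634.6 270.7  15.5] F [-1.1 -0.8 -0.2] gap 27.4
shift units [ 0.035 -0.028  0.018] twist units [ 0.008 -0.     0.004]
```

```bash
python3 -m creep '{"xyz":[[0,0,0],[0,0,0],[0,0,0],[0,0,0],[0,0,-0.3],[0,0,-0.6],[0,0,-1],[0,0,-1]],"twist":[[0,0,0],[0,0,0],[0,0,0],[0,0,0],[0,0,0],[0,0,0],[0,0,0],[0,0,0]],"hand":[0.45,0.45,0.45,0.45,0.45,0.45,0.45,0.45]}' 25
python3 -m creep '{"xyz":[[0,0,-1],[0,0,-1],[0,0,-1],[0,0,-0.6],[0,0,0],[0,0,0]],"twist":[[0,0,0],[0,0,0],[0,0,0],[0,0,0],[0,0,0],[0,0,0]],"hand":[0.7,0.7,0.7,0.7,0.7,0.7]}' 25
python3 - <<'E'
from h import *
import h
from plant import viewer
r=viewer.get_image("wrist");cv2.imwrite("pics/w4.png",r["frame"])
h.HSV.update(yellow=((18,90,120),(32,255,255)))
go([490,-52,214],rot(167.4))
E
```

```text
time_s: 12.35
tcp_pos: [633.7, 270.4, 103.0]
tool_rot: [-1.893, -2.506, 0.002]
contact_force: [1.2, 0.8, 0.1]
finger_gap: 0.453
time_s: 12.85
tcp_pos: [634.7, 270.8, 211.8]
tool_rot: [1.893, 2.506, 0.003]
contact_force: [-0.1, -0.2, -0.6]
finger_gap: 0.702
t 12.9 tcp [634.1 270.5 210.3] F [ 0.4  0.3 -0.6] gap 63.8
shift units [-9.028 -7.56  -0.125] twist units [ 3.0000e-03  2.0000e-03 -1.0255e+01]
```

View pics/w4.png

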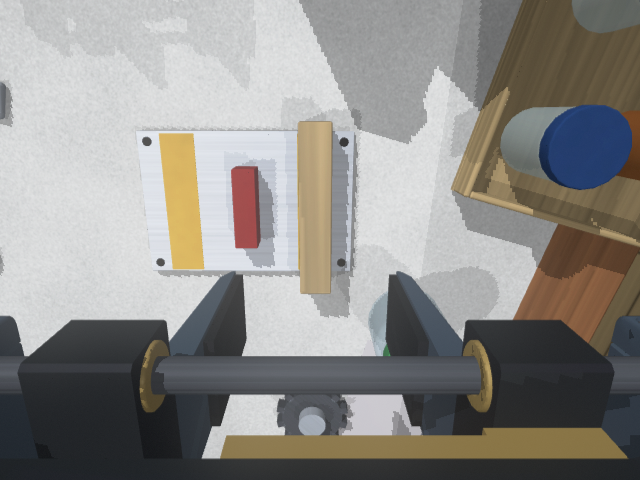

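The wrist view shows stick A (columns 298–332, rows 122–293) covering the far band, parallel to the rib and overhanging evenly, with the cover not visibly shifted. Next is stick B.

```bash
python3 -m creep '{"xyz":[[-0.75,-0.63,0],[-0.75,-0.63,0],[-0.75,-0.63,0],[-0.75,-0.63,0],[-0.75,-0.63,0],[-0.75,-0.63,0],[-0.75,-0.63,0],[-0.75,-0.63,0]],"twist":[[0,0,0],[0,0,0],[0,0,0],[0,0,0],[0,0,0],[0,0,0],[0,0,0],[0,0,0]],"hand":[0.7,0.7,0.7,0.7,0.7,0.7,0.7,0.7]}' 25
python3 -m creep '{"xyz":[[-0.75,-0.63,0],[-0.75,-0.63,0],[-0.75,-0.63,0],[-0.75,-0.63,0],[0,0,0],[0,0,0]],"twist":[[0,0,0],[0,0,0],[0,0,0],[0,0,0],[0,0,-1],[0,0,-1]],"hand":[0.7,0.7,0.7,0.7,0.7,0.7]}' 25
python3 -m creep '{"xyz":[[0,0,0],[0,0,0],[0,0,0],[0,0,0],[0,0,0],[0,0,0],[0,0,0],[0,0,0]],"twist":[[0,0,-1],[0,0,-1],[0,0,-1],[0,0,-1],[0,0,-1],[0,0,-1],[0,0,-1],[0,0,-1]],"hand":[0.7,0.7,0.7,0.7,0.7,0.7,0.7,0.7]}' 25
python3 -m creep '{"xyz":[[0,0,0],[0,0,0],[0,0,0]],"twist":[[0,0,-0.25],[0,0,0],[0,0,0]],"hand":[0.7,0.7,0.7]}' 25
python3 - <<'E'
from h import *
from plant import viewer
r=viewer.get_image("wrist");cv2.imwrite("pics/w5.png",r["frame"])
for b in blobs(r,"wood",(200,60,430,310),800):
    c=np.array([plane(r,p,28)[:2] for p in cv2.boxPoints(b[2])]); s=[np.linalg.norm(c[1]-c[0]),np.linalg.norm(c[2]-c[1])]
    L=c[1]-c[0] if s[0]>s[1] else c[2]-c[1]
    print(b[0],b[2],np.round(c.mean(0),1),s,"yaw",np.degrees(np.arctan2(L[1],L[0]))%180)
go([490,-52,5],rot(167.4))
E
```

```text
time_s: 13.57
tcp_pos: [536.5, 55.0, 209.0]
tool_rot: [-1.892, -2.506, 0.002]
contact_force: [0.7, -0.1, -0.3]
finger_gap: 0.703
time_s: 14.07
tcp_pos: [488.6, -52.3, 209.2]
tool_rot: [-1.617, -2.691, 0.001]
contact_force: [-0.1, 0.7, -0.0]
finger_gap: 0.699
time_s: 14.73
tcp_pos: [489.1, -50.9, 209.0]
tool_rot: [-0.378, -3.116, -0.0]
contact_force: [0.5, -0.4, -0.2]
finger_gap: 0.7
time_s: 14.98
tcp_pos: [489.4, -51.0, 209.3]
tool_rot: [-0.348, -3.121, -0.0]
contact_force: [0.5, 0.9, 0.2]
finger_gap: 0.699
[313.52098765 207.88224122] ((313.5, 209.5), (167.0, 33.0), 90.0) [490.7 -52.9] [np.float64(26.825183416083718), np.float64(147.819314282383)] yaw 167.81843082618641
t 15.03 tcp [489.5 -51.  209.5] F [-0.5 -0.9 -1.2] gap 63.7
shift units [-0.031 -0.029  6.816] twist units [ 0.    -0.012 -0.021]
```

```bash
python3 -m creep '{"xyz":[[-0.05,-0.05,1],[0,0,1],[0,0,1],[0,0,1],[0,0,1],[0,0,0.9],[0,0,0.55],[0,0,0.3]],"twist":[[0,0,0],[0,0,0],[0,0,0],[0,0,0],[0,0,0],[0,0,0],[0,0,0],[0,0,0]],"hand":[0.7,0.7,0.7,0.7,0.7,0.7,0.7,0.7]}' 25
python3 -m creep '{"xyz":[[0,0,0],[0,0,0],[0,0,0],[0,0,0],[0,0,0],[0,0,0],[0,0,0],[0,0,0]],"twist":[[0,0,0],[0,0,0],[0,0,0],[0,0,0],[0,0,0],[0,0,0],[0,0,0],[0,0,0]],"hand":[0,0,0,0,0,0,0,0]}' 25
python3 -m creep '{"xyz":[[0,0,0],[0,0,0],[0,0,-0.3],[0,0,-0.6],[0,0,-1],[0,0,-1],[0,0,-1],[0,0,0]],"twist":[[0,0,0],[0,0,0],[0,0,0],[0,0,0],[0,0,0],[0,0,0],[0,0,0],[0,0,0]],"hand":[0,0,0,0,0,0,0,0]}' 25
python3 - <<'E'
from h import *
go([518,239.8,122],rot(105.8))
E
```

```text
time_s: 15.7
tcp_pos: [489.9, -52.6, 5.3]
tool_rot: [-0.347, -3.119, -0.001]
contact_force: [-1.5, -0.0, -0.6]
finger_gap: 0.702
time_s: 16.37
tcp_pos: [491.5, -53.0, 8.3]
tool_rot: [0.346, 3.121, -0.0]
contact_force: [-1.2, 0.2, 9.3]
finger_gap: 0.303
time_s: 17.03
tcp_pos: [493.4, -53.4, 130.0]
tool_rot: [0.345, 3.115, -0.001]
contact_force: [2.0, 0.3, 0.4]
finger_gap: 0.303
t 17.03 tcp [493.4 -53.4 130. ] F [2.  0.3 0.4] gap 27.5
shift units [1.338 9.716 0.256] twist units [ 0.038  0.064 10.262]
```

```bash
python3 -m creep '{"xyz":[[0.13,0.97,0],[0.13,0.97,0],[0.13,0.97,0],[0.13,0.97,0],[0.13,0.97,0],[0.13,0.97,0],[0.13,0.97,0],[0.13,0.97,0]],"twist":[[0,0,0],[0,0,0],[0,0,0],[0,0,0],[0,0,0],[0,0,0],[0,0,0],[0,0,0]],"hand":[0,0,0,0,0,0,0,0]}' 25
python3 -m creep '{"xyz":[[0.13,0.97,0],[0.13,0.97,0],[0,0,0],[0,0,0],[0,0,0],[0,0,0],[0,0,0],[0,0,0]],"twist":[[0,0,0],[0,0,0],[0,0,1],[0,0,1],[0,0,1],[0,0,1],[0,0,1],[0,0,1]],"hand":[0,0,0,0,0,0,0,0]}' 25
python3 -m creep '{"xyz":[[0,0,0],[0,0,0],[0,0,0],[0,0,0],[0,0,0],[0,0,0],[0,0,0],[0,0,0]],"twist":[[0,0,1],[0,0,1],[0,0,1],[0,0,1],[0,0,0.27],[0,0,0],[0,0,0],[0,0,0]],"hand":[0,0,0,0,0,0,0,0]}' 25
python3 - <<'E'
from h import *
go([518,239.8,16],rot(105.8))
E
```

```text
time_s: 17.7
tcp_pos: [511.2, 182.6, 125.0]
tool_rot: [0.345, 3.122, 0.0]
contact_force: [0.9, -0.5, -0.5]
finger_gap: 0.309
time_s: 18.37
tcp_pos: [516.4, 239.5, 124.9]
tool_rot: [-1.301, -2.86, 0.0]
contact_force: [-0.2, -0.5, -1.0]
finger_gap: 0.305
time_s: 19.03
tcp_pos: [516.6, 239.6, 124.8]
tool_rot: [1.894, 2.506, 0.0]
contact_force: [-0.3, 0.7, -0.4]
finger_gap: 0.306
t 19.03 tcp [516.6 239.6 124.8] F [-0.3  0.7 -0.4] gap 27.8
shift units [-0.005  0.048  3.625] twist units [ 0.001 -0.     0.006]
```

```bash
python3 -m creep '{"xyz":[[0,0.048,0.8],[0,0,0.8],[0,0,0.7],[0,0,0.5],[0,0,0.35],[0,0,0.2],[0,0,0.15],[0,0,0.04]],"twist":[[0,0,0],[0,0,0],[0,0,0],[0,0,0],[0,0,0],[0,0,0],[0,0,0],[0,0,0]],"hand":[0,0,0,0,0,0,0,0]}' 25
python3 -m creep '{"xyz":[[0,0,0],[0,0,0],[0,0,0.04],[0,0,0.03],[0,0,0.01],[0,0,0]],"twist":[[0,0,0],[0,0,0],[0,0,0],[0,0,0],[0,0,0],[0,0,0]],"hand":[0,0,0,0,0,0]}' 25
python3 -m creep '{"xyz":[[0,0,0],[0,0,0],[0,0,0],[0,0,0],[0,0,-0.3],[0,0,-0.6],[0,0,-1],[0,0,-1]],"twist":[[0,0,0],[0,0,0],[0,0,0],[0,0,0],[0,0,0],[0,0,0],[0,0,0],[0,0,0]],"hand":[0.45,0.45,0.45,0.45,0.45,0.45,0.45,0.45]}' 25
python3 -m creep '{"xyz":[[0,0,-1],[0,0,-1],[0,0,-1],[0,0,-0.6],[0,0,0],[0,0,0]],"twist":[[0,0,0],[0,0,0],[0,0,0],[0,0,0],[0,0,0],[0,0,0]],"hand":[0.7,0.7,0.7,0.7,0.7,0.7]}' 25
python3 - <<'E'
from h import *
import pickle
from plant import viewer
r=viewer.get_image("wrist");cv2.imwrite("pics/w6.png",r["frame"]);t=viewer.get_image("top");pickle.dump((r,t),open("w6.pkl","wb"))
for nm,r,box in(("w",r,(200,60,560,310)),("t",t,(205,150,290,245))):
  for b in blobs(r,"wood",box,150):
    c=np.array([plane(r,p,36)[:2] for p in cv2.boxPoints(b[2])]); L=c[1]-c[0] if np.linalg.norm(c[1]-c[0])>np.linalg.norm(c[2]-c[1]) else c[2]-c[1]
    print(nm,b[0],b[2],np.round(c.mean(0),1),np.linalg.norm(L),"yaw",np.degrees(np.arctan2(L[1],L[0]))%180)
# upper cover grasp: frame
a=np.radians(113.7);k=np.radians(28);x=np.array([np.cos(k)*np.cos(a),np.cos(k)*np.sin(a),np.sin(k)]);y=np.array([-np.sin(a),np.cos(a),0]);z=np.cross(x,y)
C=np.array([547.1,-261.2,75]);print("z",z)
for s in(1,-1):
    Rt=np.column_stack([s*y,s*x,-z]);print("tool",s);go(C+120*z,Rt)
E
```

```text
time_s: 19.7
tcp_pos: [518.1, 240.0, 18.2]
tool_rot: [-1.896, -2.505, 0.0]
contact_force: [-0.6, 1.1, -0.5]
finger_gap: 0.309
time_s: 20.2
tcp_pos: [518.2, 240.1, 16.3]
tool_rot: [1.896, 2.505, 0.001]
contact_force: [-0.6, 0.5, 4.6]
finger_gap: 0.306
time_s: 20.87
tcp_pos: [517.4, 239.7, 104.0]
tool_rot: [-1.896, -2.504, 0.002]
contact_force: [1.1, 0.5, 0.8]
finger_gap: 0.449
time_s: 21.37
tcp_pos: [518.4, 240.1, 212.3]
tool_rot: [1.895, 2.504, 0.003]
contact_force: [0.9, -0.2, -1.0]
finger_gap: 0.701
w [450.88859746 206.56971287] ((450.28216552734375, 208.67822265625), (44.87617492675781, 173.23597717285156), 5.7105937004089355) [629.5 271.6] 149.95099551900833 yaw 104.6670262901354
w [314.43859336 206.14459122] ((314.0, 208.0), (170.0, 34.0), 90.0) [517.8 241. ] 148.11368911824232 yaw 106.33020379959801
t [261.36057692 213.20192308] ((261.3773498535156, 213.32078552246094), (10.439400672912598, 20.329362869262695), 74.05460357666016) [527.7 195.2] 59.42842258813496 yaw 107.51004144447141
t [254.02808989 173.47752809] ((253.94119262695312, 173.76470947265625), (11.156637191772461, 16.492422103881836), 75.96376037597656) [643.9 220.7] 48.4278003801243 yaw 105.69982867172851
z [ 0.18870305 -0.42987755  0.88294759]
tool 1
t 21.47 tcp [517.4 239.8 210.3] F [-0.3 -0.3 -0. ] gap 63.7
shift units [-18.201  -3.322   0.985] twist units [ -3.472   3.972 -15.966]
tool -1
t 21.47 tcp [517.4 239.8 210.3] F [-0.3 -0.3 -0. ] gap 63.7
shift units [-18.201  -3.322   0.985] twist units [ 3.826  3.345 13.38 ]
```

View pics/w6.png

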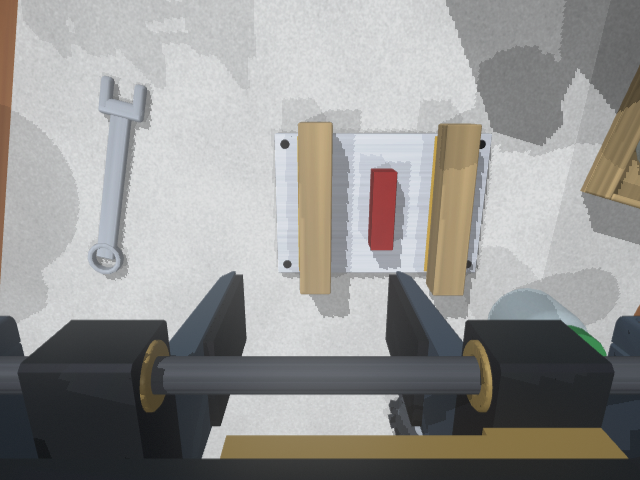

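The wrist view shows both sticks lying parallel on the bands, at columns 299–332 and 430–480. The second measures (517.8,241) at 106°, and the rib stands between them. Going to the upper cover.

```bash
python3 -m creep '{"xyz":[[-0.76,-0.14,0],[-0.76,-0.14,0],[-0.76,-0.14,0],[-0.76,-0.14,0],[-0.76,-0.14,0],[-0.76,-0.14,0],[-0.76,-0.14,0],[-0.76,-0.14,0]],"twist":[[0,0,0],[0,0,0],[0,0,0],[0,0,0],[0,0,0],[0,0,0],[0,0,0],[0,0,0]],"hand":[0.7,0.7,0.7,0.7,0.7,0.7,0.7,0.7]}' 40
python3 -m creep '{"xyz":[[-0.76,-0.14,0],[-0.76,-0.14,0],[-0.76,-0.14,0],[-0.76,-0.14,0],[-0.76,-0.14,0],[-0.76,-0.14,0],[-0.76,-0.14,0],[-0.76,-0.14,0]],"twist":[[0,0,0],[0,0,0],[0,0,0],[0,0,0],[0,0,0],[0,0,0],[0,0,0],[0,0,0]],"hand":[0.7,0.7,0.7,0.7,0.7,0.7,0.7,0.7]}' 40
python3 -m creep '{"xyz":[[-0.76,-0.14,0],[-0.76,-0.14,0],[-0.76,-0.14,0],[-0.76,-0.14,0],[-0.76,-0.14,0],[-0.76,-0.14,0],[-0.76,-0.14,0],[-0.76,-0.14,0]],"twist":[[0,0,0],[0,0,0],[0,0,0],[0,0,0],[0,0,0],[0,0,0],[0,0,0],[0,0,0]],"hand":[0.7,0.7,0.7,0.7,0.7,0.7,0.7,0.7]}' 40
python3 -m creep '{"xyz":[[0,0,0],[0,0,0],[0,0,0],[0,0,0],[0,0,0],[0,0,0],[0,0,0],[0,0,0]],"twist":[[0.239,0.209,0.836],[0.239,0.209,0.836],[0.239,0.209,0.836],[0.239,0.209,0.836],[0.239,0.209,0.836],[0.239,0.209,0.836],[0.239,0.209,0.836],[0.239,0.209,0.836]],"hand":[0.7,0.7,0.7,0.7,0.7,0.7,0.7,0.7]}' 40
python3 -m creep '{"xyz":[[0,0,0],[0,0,0],[0,0,0],[0,0,0],[0,0,0],[0,0,0],[0,0,0],[0,0,0]],"twist":[[0.239,0.209,0.836],[0.239,0.209,0.836],[0.239,0.209,0.836],[0.239,0.209,0.836],[0.239,0.209,0.836],[0.239,0.209,0.836],[0.239,0.209,0.836],[0.239,0.209,0.836]],"hand":[0.7,0.7,0.7,0.7,0.7,0.7,0.7,0.7]}' 40
cat >> h.py <<'E'
a=np.radians(113.7);k=np.radians(28);X=np.array([np.cos(k)*np.cos(a),np.cos(k)*np.sin(a),np.sin(k)]);Y=np.array([-np.sin(a),np.cos(a),0]);Z=np.cross(X,Y)
C=np.array([547.1,-261.2,75]);RG=np.column_stack([-Y,-X,-Z])
E
python3 - <<'E'
from h import *
from plant import env
go(C+120*Z,RG);print(np.round(env.get_obs()["q"],2))
E
```

```text
time_s: 22.13
tcp_pos: [534.4, 54.2, 209.7]
tool_rot: [-1.895, -2.503, 0.002]
contact_force: [-0.1, -0.5, 0.9]
finger_gap: 0.698
time_s: 22.8
tcp_pos: [551.6, -130.3, 209.6]
tool_rot: [-1.895, -2.503, 0.001]
contact_force: [-0.2, 0.3, 0.2]
finger_gap: 0.698
time_s: 23.47
tcp_pos: [568.9, -314.8, 209.3]
tool_rot: [-1.895, -2.503, 0.0]
contact_force: [-0.4, -0.4, 0.6]
finger_gap: 0.707
time_s: 24.13
tcp_pos: [569.1, -313.6, 209.4]
tool_rot: [-2.428, -1.551, 0.079]
contact_force: [-0.1, -0.3, -0.1]
finger_gap: 0.7
time_s: 24.8
tcp_pos: [569.2, -313.7, 209.3]
tool_rot: [-2.601, -0.54, 0.137]
contact_force: [0.1, 0.6, 0.4]
finger_gap: 0.703
t 24.8 tcp [ 569.2 -313.7  209.3] F [0.1 0.6 0.4] gap 64.0
shift units [0.03  0.43  0.842] twist units [-0.034 -0.008 -0.038]
[-0.71  0.78  0.91  0.22  1.9   0.48]
```

```bash
python3 - <<'E'
from h import *
import h,pickle
from plant import viewer
r=viewer.get_image("wrist");cv2.imwrite("pics/w7.png",r["frame"]);pickle.dump(r,open("w7.pkl","wb"))
h.HSV.update(yellow=((18,90,80),(32,255,255)),red=((0,110,50),(10,255,255)))
def pl(p,off):
    c,d=ray(r,p); t=((C+off*Z-c)@Z)/(d@Z); q=c+t*d-C; return np.round([q@X,q@Y],1)
for c,off in(("yellow",0),("red",22)):
  for b in blobs(r,c,(0,0,640,330),500): print(c,b[0],b[1],b[2],"cover xy",pl(b[0],off),[pl(p,off).tolist() for p in cv2.boxPoints(b[2])])
go(C+120*Z,RG)
E
```

```text
yellow [253.21980064 216.23145802] 5919.0 ((253.8054656982422, 218.8871612548828), (158.4408416748047, 40.04685974121094), 86.42366790771484) cover xy [61.8 -6.4] [[76.9, -63.5], [47.4, -65.1], [44.0, 62.0], [77.2, 64.2]]
yellow [408.79826023 207.84490098] 5403.0 ((408.95263671875, 218.44764709472656), (40.69915771484375, 159.10125732421875), 2.8624050617218018) cover xy [-58.8 -12.6] [[-43.4, 62.5], [-43.6, -65.1], [-73.6, -63.5], [-77.1, 64.4]]
red [331.60932945 228.24364848] 2401.0 ((332.0, 228.5), (91.0, 26.0), 90.0) cover xy [ 1.5 -2.6] [[10.6, -35.8], [-7.7, -35.7], [-8.8, 33.3], [10.8, 33.2]]
t 24.85 tcp [ 568.6 -314.3  208.8] F [-1.3 -1.8 -1.1] gap 63.8
shift units [0.057 0.412 0.832] twist units [-0.057 -0.024 -0.116]
```

View pics/w7.png

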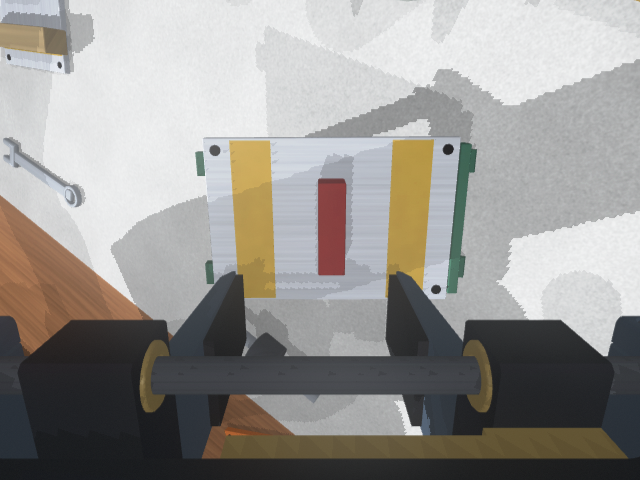

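The wrist view shows the white cover with its rib at (332,228) and the bands symmetric about it. It measures only 1.2 mm up-slope of my estimate, with the orientation square. Approaching.

```bash
python3 -m creep '{"xyz":[[0.03,0.39,0],[0,0,0.7],[0,0,0.8],[0,0,0.8],[0,0,0.7],[0,0,0.5],[0,0,0.3],[0,0,0]],"twist":[[-0.04,-0.01,-0.06],[0,0,0],[0,0,0],[0,0,0],[0,0,0],[0,0,0],[0,0,0],[0,0,0]],"hand":[0.7,0.7,0.7,0.7,0.7,0.7,0.7,0.7]}' 40
python3 -m creep '{"xyz":[[0,0,0],[0,0,0],[0,0,0]],"twist":[[0,0,0],[0,0,0],[0,0,0]],"hand":[0.7,0.7,0.7]}' 40
python3 - <<'E'
from h import *
go(C+1.2*X+3.5*Z,RG)
E
```

```text
time_s: 25.52
tcp_pos: [552.4, -273.4, 102.6]
tool_rot: [-2.603, -0.56, 0.136]
contact_force: [1.4, 0.9, -0.6]
finger_gap: 0.702
time_s: 25.77
tcp_pos: [553.8, -275.3, 105.3]
tool_rot: [-2.607, -0.558, 0.131]
contact_force: [0.8, -0.1, -0.1]
finger_gap: 0.699
t 25.77 tcp [ 553.8 -275.3  105.3] F [ 0.8 -0.1 -0.1] gap 63.6
shift units [-0.016 -0.033  1.02 ] twist units [ 0.06  -0.006  0.077]
```

```bash
python3 -m creep '{"xyz":[[-0.01,-0.03,0.25],[0,0,0.25],[0,0,0.2],[0,0,0.15],[0,0,0.1],[0,0,0.05],[0,0,0],[0,0,0]],"twist":[[0.05,0,0.06],[0,0,0],[0,0,0],[0,0,0],[0,0,0],[0,0,0],[0,0,0],[0,0,0]],"hand":[0.7,0.7,0.7,0.7,0.7,0.7,0.7,0.7]}' 50
python3 -m creep '{"xyz":[[0,0,0],[0,0,0],[0,0,0],[0,0,0],[0,0,0],[0,0,0],[0,0,0],[0,0,0]],"twist":[[0,0,0],[0,0,0],[0,0,0],[0,0,0],[0,0,0],[0,0,0],[0,0,0],[0,0,0]],"hand":[0,0,0,0,0,0,0,0]}' 50
python3 -m creep '{"xyz":[[0,0,0],[0,0,0],[0,0,0],[0,0,0]],"twist":[[0,0,0],[0,0,0],[0,0,0],[0,0,0]],"hand":[0,0,0,0]}' 50
python3 - <<'E'
from h import *
go(C+1.2*X+3.5*Z,RG)
E
```

```text
time_s: 26.43
tcp_pos: [547.0, -261.1, 78.5]
tool_rot: [-2.602, -0.547, 0.136]
contact_force: [-0.1, -0.9, 0.9]
finger_gap: 0.703
time_s: 27.1
tcp_pos: [547.0, -261.1, 78.5]
tool_rot: [-2.602, -0.547, 0.136]
contact_force: [-0.7, -0.2, -0.2]
finger_gap: 0.218
time_s: 27.43
tcp_pos: [547.0, -261.1, 78.4]
tool_rot: [-2.602, -0.547, 0.136]
contact_force: [-0.2, -1.3, -0.4]
finger_gap: 0.218
t 27.43 tcp [ 547.  -261.1   78.4] F [-0.2 -1.3 -0.4] gap 19.9
shift units [ 0.002  0.019 -0.018] twist units [-0.006 -0.     0.009]
```

```bash
python3 -m creep '{"xyz":[[0,0,-0.15],[0,0,-0.3],[0,0,-0.5],[0,0,-0.7],[0,0,-0.8],[0,0,-0.8],[0,0,-0.7],[0,0,-0.4]],"twist":[[0,0,0],[0,0,0],[0,0,0],[0,0,0],[0,0,0],[0,0,0],[0,0,0],[0,0,0]],"hand":[0,0,0,0,0,0,0,0]}' 50
python3 -m creep '{"xyz":[[0,0,0],[0,0,0],[0,0,0]],"twist":[[0,0,0],[0,0,0],[0,0,0]],"hand":[0,0,0]}' 50
python3 - <<'E'
from h import *
go([576,256,210],rot(105.85))
go([576,256,210],RG)
E
```

```text
time_s: 28.1
tcp_pos: [572.4, -318.9, 196.5]
tool_rot: [-2.605, -0.548, 0.134]
contact_force: [-0.3, -1.1, -4.5]
finger_gap: 0.215
time_s: 28.35
tcp_pos: [571.1, -316.7, 192.8]
tool_rot: [-2.601, -0.547, 0.137]
contact_force: [-0.0, -0.3, -5.4]
finger_gap: 0.215
t 28.35 tcp [ 571.1 -316.7  192.8] F [-0.  -0.3 -5.4] gap 19.6
shift units [  7.837 -15.625   7.699] twist units [ -3.853  -3.351 -13.388]
t 28.35 tcp [ 571.1 -316.7  192.8] F [-0.  -0.3 -5.4] gap 19.6
shift units [  7.837 -15.625   7.699] twist units [-0.021  0.007  0.006]
```

```bash
python3 -m creep '{"xyz":[[0,0,-0.5],[0,0,-0.5],[0,0,0],[0,0,0],[0,0,0],[0,0,0],[0,0,0],[0,0,0]],"twist":[[-0.241,-0.2095,-0.837],[-0.241,-0.2095,-0.837],[-0.241,-0.2095,-0.837],[-0.241,-0.2095,-0.837],[-0.241,-0.2095,-0.837],[-0.241,-0.2095,-0.837],[-0.241,-0.2095,-0.837],[-0.241,-0.2095,-0.837]],"hand":[0,0,0,0,0,0,0,0]}' 50
python3 -m creep '{"xyz":[[0,0,0],[0,0,0],[0,0,0],[0,0,0],[0,0,0],[0,0,0],[0,0,0],[0,0,0]],"twist":[[-0.241,-0.2095,-0.837],[-0.241,-0.2095,-0.837],[-0.241,-0.2095,-0.837],[-0.241,-0.2095,-0.837],[-0.241,-0.2095,-0.837],[-0.241,-0.2095,-0.837],[-0.241,-0.2095,-0.837],[-0.241,-0.2095,-0.837]],"hand":[0,0,0,0,0,0,0,0]}' 50
python3 -m creep '{"xyz":[[0,0,0],[0,0,0],[0,0,0]],"twist":[[0,0,0],[0,0,0],[0,0,0]],"hand":[0,0,0]}' 50
python3 - <<'E'
from h import *
go([576,256,210],rot(105.85))
E
```

```text
time_s: 29.02
tcp_pos: [576.9, -328.8, 219.1]
tool_rot: [-2.423, -1.566, 0.079]
contact_force: [-0.3, 0.0, -4.5]
finger_gap: 0.214
time_s: 29.68
tcp_pos: [576.6, -328.5, 219.1]
tool_rot: [1.887, 2.511, 0.0]
contact_force: [0.4, 0.2, -4.8]
finger_gap: 0.216
time_s: 29.93
tcp_pos: [577.1, -329.4, 219.8]
tool_rot: [-1.897, -2.504, 0.0]
contact_force: [-0.1, -0.2, -4.7]
finger_gap: 0.212
t 29.93 tcp [ 577.1 -329.4  219.8] F [-0.1 -0.2 -4.7] gap 19.3
shift units [18.794  5.243  0.327] twist units [-0.002 -0.001 -0.025]
```

```bash
python3 -m creep '{"xyz":[[0.4,0.11,0],[0.8,0.223,0],[0.8,0.223,0],[0.8,0.223,0],[0.8,0.223,0],[0.8,0.223,0],[0.8,0.223,0],[0.8,0.223,0]],"twist":[[0,0,0],[0,0,0],[0,0,0],[0,0,0],[0,0,0],[0,0,0],[0,0,0],[0,0,0]],"hand":[0,0,0,0,0,0,0,0]}' 50
python3 -m creep '{"xyz":[[0.8,0.223,0],[0.8,0.223,0],[0.8,0.223,0],[0.8,0.223,0],[0.8,0.223,0],[0.8,0.223,0],[0.8,0.223,0],[0.8,0.223,0]],"twist":[[0,0,0],[0,0,0],[0,0,0],[0,0,0],[0,0,0],[0,0,0],[0,0,0],[0,0,0]],"hand":[0,0,0,0,0,0,0,0]}' 50
python3 -m creep '{"xyz":[[0.8,0.223,0],[0.8,0.223,0],[0.8,0.223,0],[0.8,0.223,0],[0.8,0.223,0],[0.8,0.223,0],[0.8,0.223,0],[0.4,0.11,0]],"twist":[[0,0,0],[0,0,0],[0,0,0],[0,0,0],[0,0,0],[0,0,0],[0,0,0],[0,0,0]],"hand":[0,0,0,0,0,0,0,0]}' 50
python3 -m creep '{"xyz":[[0,0,0],[0,0,0],[0,0,0],[0,0,0]],"twist":[[0,0,0],[0,0,0],[0,0,0],[0,0,0]],"hand":[0,0,0,0]}' 50
python3 - <<'E'
from h import *
from plant import viewer
import h,pickle
h.HSV.update(yellow=((18,90,80),(32,255,255)),red=((0,110,50),(10,255,255)))
r=viewer.get_image("wrist");cv2.imwrite("pics/w8.png",r["frame"]);s=viewer.get_image("scene");pickle.dump((r,s),open("w8.pkl","wb"))
from plant import env
z=env.get_obs()["tcp_pos"][2]-3
f=cv2.cvtColor(r["frame"],cv2.COLOR_BGR2HSV)
for b in blobs(r,"yellow",(0,0,640,320),500):
    c=np.array([plane(r,p,z)[:2] for p in cv2.boxPoints(b[2])]);print(b[0],b[2],np.round(c,1).tolist())
go([576,256,210],rot(105.85))
E
```

```text
time_s: 30.6
tcp_pos: [576.3, -141.2, 219.8]
tool_rot: [1.895, 2.504, -0.0]
contact_force: [0.2, -0.0, -4.1]
finger_gap: 0.214
time_s: 31.27
tcp_pos: [575.1, 58.1, 219.6]
tool_rot: [1.895, 2.504, -0.001]
contact_force: [-0.1, -0.9, -4.9]
finger_gap: 0.213
time_s: 31.93
tcp_pos: [573.8, 246.3, 219.3]
tool_rot: [1.893, 2.506, -0.0]
contact_force: [-0.9, 0.3, -4.9]
finger_gap: 0.216
time_s: 32.27
tcp_pos: [574.4, 242.4, 219.6]
tool_rot: [1.894, 2.504, -0.001]
contact_force: [0.3, 0.4, -4.9]
finger_gap: 0.213
[454.7386837  240.47431269] ((456.5382080078125, 242.0029296875), (73.32184600830078, 160.06558227539062), 4.39870548248291) [[620.8, 247.8], [600.9, 317.9], [630.7, 323.9], [654.5, 254.2]]
[176.23614727 240.50362588] ((174.59933471679688, 241.9920654296875), (160.12841796875, 72.96688079833984), 85.42607879638672) [[485.1, 282.8], [513.5, 293.3], [533.4, 223.2], [501.5, 211.1]]
[598.94742031 178.51166612] ((600.0000610351562, 171.99998474121094), (98.03060913085938, 52.493804931640625), 18.434946060180664) [[651.8, 322.8], [649.6, 343.1], [691.9, 342.2], [695.7, 321.4]]
[593.27859079  69.78089431] ((599.5851440429688, 85.59069061279297), (74.41754913330078, 187.59707641601562), 23.0615234375) [[641.0, 330.0], [640.9, 394.6], [669.9, 392.9], [673.6, 326.7]]
t 32.37 tcp [574.5 242.4 219.7] F [ 0.   0.5 -5.9] gap 19.1
shift units [0.422 0.171 0.322] twist units [ 0.009  0.016 -0.009]
```

View pics/w8.png

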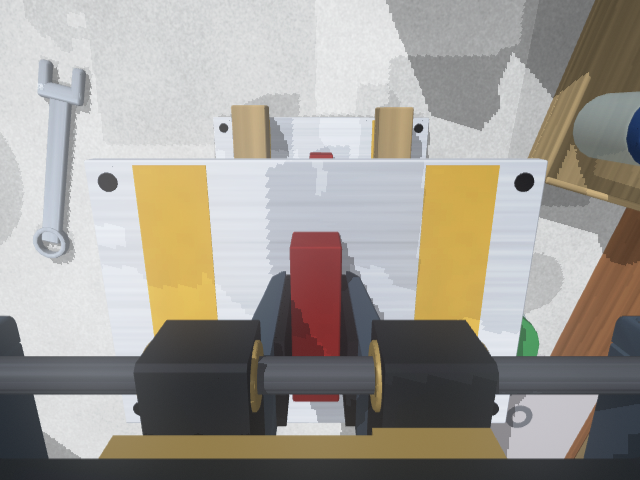

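The wrist view shows the cover held level and square, with its far edge at row 159 parallel to the lower cover's edge at row 117, and both sticks in place. I'll work out where its centre sits relative to the tool.

```bash
python3 - <<'E'
from h import *
import pickle
r,s=pickle.load(open("w8.pkl","rb"));r6,t6=pickle.load(open("w6.pkl","rb"))
tcp=np.array([574.5,242.4,219.7]);R=rot(105.85)
def far(r,rows,cols,z,name):
    g=cv2.cvtColor(r["frame"],cv2.COLOR_BGR2HSV); 
    for c in cols: print(name,c,g[rows[0]:rows[1],c,2].tolist())
far(r,(150,168),(230,400),0,"V")
for row in(158.5,159.5): print("far edge mid tool xy",np.round(R.T@(plane(r,[317.5,row],216.7)-tcp),1))
e=[plane(r,[88,160],216.7),plane(r,[547,159.5],216.7)];d=e[1]-e[0];print("len",np.linalg.norm(d),"yaw",np.degrees(np.arctan2(d[1],d[0])))
for row in(117,118):
    p=[plane(r,[u,row],8) for u in(215,428)];print("lower far edge mid",np.round((p[0]+p[1])/2,1),"len",np.linalg.norm(p[1]-p[0]),"centre",np.round((p[0]+p[1])/2-65*R[:,0],1))
# lower plate in w6: far row 133, near row 272, cols 276..491 / 279..476
p=[plane(r6,q,8) for q in((276,133),(491,132),(476,272),(279,272))];print("w6 centre",np.round(np.mean(p,0),1),[round(float(np.linalg.norm(p[i]-p[i-1]))) for i in range(4)])
E
```

```text
V 230 [231, 232, 232, 230, 232, 231, 233, 233, 218, 209, 238, 241, 236, 234, 235, 235, 235, 236]
V 400 [185, 185, 185, 185, 185, 185, 185, 185, 188, 205, 230, 227, 210, 206, 205, 205, 205, 204]
far edge mid tool xy [65.8  1.5  3. ]
far edge mid tool xy [65.4  1.5  3. ]
len 188.24380964258768 yaw 15.804171310668051
lower far edge mid [558.8 319.8   8. ] len 186.73037444977888 centre [576.6 257.3   8. ]
lower far edge mid [559. 319.   8.] len 186.85849565463747 centre [576.8 256.5   8. ]
w6 centre [576.2 257.7   8. ] [130, 187, 131, 190]
```

```bash
python3 -m creep '{"xyz":[[0.2,0.09,0.3],[0.21,0.086,0.6],[0,0,0.8],[0,0,0.8],[0,0,0.8],[0,0,0.8],[0,0,0.7],[0,0,0.4]],"twist":[[0,0,0],[0,0,0],[0,0,0],[0,0,0],[0,0,0],[0,0,0],[0,0,0],[0,0,0]],"hand":[0,0,0,0,0,0,0,0]}' 50
python3 -m creep '{"xyz":[[0,0,0.2],[0,0,0.05],[0,0,0],[0,0,0],[0,0,0]],"twist":[[0,0,0],[0,0,0],[0,0,0],[0,0,0],[0,0,0]],"hand":[0,0,0,0,0]}' 50
python3 - <<'E'
from h import *
go([576.2,255.7,47],rot(105.85))
E
```

```text
time_s: 33.03
tcp_pos: [575.2, 256.1, 60.7]
tool_rot: [1.894, 2.506, -0.004]
contact_force: [-0.8, -0.5, -4.5]
finger_gap: 0.219
time_s: 33.45
tcp_pos: [577.1, 256.7, 57.3]
tool_rot: [1.892, 2.504, 0.003]
contact_force: [0.0, -0.3, -5.1]
finger_gap: 0.215
t 33.45 tcp [577.1 256.7  57.3] F [ 0.  -0.3 -5.1] gap 19.5
shift units [-0.022 -0.038  0.343] twist units [0.03  0.013 0.003]
```

```bash
python3 -m creep '{"xyz":[[0,0,0.08],[0,0,0.07],[0,0,0.06],[0,0,0.05],[0,0,0],[0,0,0],[0,0,0],[0,0,0]],"twist":[[0,0,0],[0,0,0],[0,0,0],[0,0,0],[0,0,0],[0,0,0],[0,0,0],[0,0,0]],"hand":[0,0,0,0,0,0,0,0]}' 50
python3 - <<'E'
from h import *
go([576.2,255.7,47],rot(105.85))
E
```

```text
time_s: 34.12
tcp_pos: [576.4, 256.4, 48.4]
tool_rot: [1.892, 2.505, 0.0]
contact_force: [-0.6, -0.7, -4.2]
finger_gap: 0.215
t 34.12 tcp [576.4 256.4  48.4] F [-0.6 -0.7 -4.2] gap 19.5
shift units [-0.021 -0.014  0.045] twist units [0.012 0.015 0.004]
```

```bash
python3 -m creep '{"xyz":[[-0.02,-0.01,0],[0,0,0.02],[0,0,0.02],[0,0,0],[0,0,0],[0,0,0]],"twist":[[0,0,0],[0,0,0],[0,0,0],[0,0,0],[0,0,0],[0,0,0]],"hand":[0,0,0,0,0,0]}' 50
python3 -m creep '{"xyz":[[0,0,0.02],[0,0,0],[0,0,0],[0,0,0]],"twist":[[0,0,0],[0,0,0],[0,0,0],[0,0,0]],"hand":[0,0,0,0]}' 50
```

```text
time_s: 34.62
tcp_pos: [576.2, 255.7, 47.1]
tool_rot: [1.892, 2.505, -0.0]
contact_force: [0.3, 0.0, -5.0]
finger_gap: 0.217
time_s: 34.95
tcp_pos: [576.2, 255.7, 46.5]
tool_rot: [1.892, 2.505, -0.0]
contact_force: [-1.2, 0.9, -4.8]
finger_gap: 0.215
```

```bash
python3 -m creep '{"xyz":[[0,0,0.02],[0,0,0],[0,0,0],[0,0,0]],"twist":[[0,0,0],[0,0,0],[0,0,0],[0,0,0]],"hand":[0,0,0,0]}' 50
python3 -m creep '{"xyz":[[0,0,0.02],[0,0,0],[0,0,0],[0,0,0]],"twist":[[0,0,0],[0,0,0],[0,0,0],[0,0,0]],"hand":[0,0,0,0]}' 50
```

```text
time_s: 35.28
tcp_pos: [576.3, 255.7, 45.9]
tool_rot: [1.892, 2.505, 0.0]
contact_force: [-0.4, 0.1, -4.7]
finger_gap: 0.212
time_s: 35.62
tcp_pos: [576.3, 255.7, 45.5]
tool_rot: [1.892, 2.505, 0.0]
contact_force: [-1.9, -1.4, 2.5]
finger_gap: 0.219
```

Contact has taken the cover's weight (force −4.7 → +2.5 N). Releasing and retreating.

```bash
python3 -m creep '{"xyz":[[0,0,0],[0,0,0],[0,0,0],[0,0,0],[0,0,0],[0,0,0],[0,0,0],[0,0,0]],"twist":[[0,0,0],[0,0,0],[0,0,0],[0,0,0],[0,0,0],[0,0,0],[0,0,0],[0,0,0]],"hand":[0.5,0.5,0.5,0.5,0.5,0.5,0.5,0.5]}' 50
python3 -m creep '{"xyz":[[0,0,-0.2],[0,0,-0.5],[0,0,-0.8],[0,0,-1],[0,0,-1],[0,0,-1],[0,0,-0.6],[0,0,0]],"twist":[[0,0,0],[0,0,0],[0,0,0],[0,0,0],[0,0,0],[0,0,0],[0,0,0],[0,0,0]],"hand":[0.5,0.5,0.5,0.5,0.5,0.5,0.5,0.5]}' 50
python3 -m creep '{"xyz":[[-0.8,0,0],[-0.8,0,0],[-0.8,0,0],[-0.8,0,0],[-0.8,0,0],[-0.8,0,0],[-0.8,0,0],[0,0,0]],"twist":[[0,0,0],[0,0,0],[0,0,0],[0,0,0],[0,0,0],[0,0,0],[0,0,0],[0,0,0]],"hand":[0.5,0.5,0.5,0.5,0.5,0.5,0.5,0.5]}' 50
python3 - <<'E'
from h import *
from plant import viewer
import pickle
r={n:viewer.get_image(n) for n in("top","scene","wrist")};pickle.dump(r,open("end.pkl","wb"))
cv2.imwrite("pics/end.png",np.vstack([cv2.resize(r["top"]["frame"][140:260,190:390],None,fx=2.5,fy=2.5,interpolation=3),cv2.resize(r["scene"]["frame"][160:280,330:530],None,fx=2.5,fy=2.5,interpolation=3)]))
B=dict(top=(205,140,290,245),scene=(360,170,485,280))
Q={}
for v in B:
  Q[v]=[b[0] for b in sorted(blobs(r[v],"yellow",B[v],100),key=lambda b:plane(r[v],b[0],44)[0])]
  P=[plane(r[v],q,44) for q in Q[v]];print(v,[np.round(p,1) for p in P]); 
  if len(P)==2: d=P[1]-P[0];print("mid",np.round((P[0]+P[1])/2,1),"len",np.linalg.norm(d),"yaw",np.degrees(np.arctan2(d[1],d[0])))
if all(len(Q[v])==2 for v in Q): print([tri(r["top"],Q["top"][i],r["scene"],Q["scene"][i]) for i in(0,1)])
go([576,256,200])
E
```

```text
time_s: 36.28
tcp_pos: [576.3, 255.7, 45.3]
tool_rot: [1.892, 2.505, 0.0]
contact_force: [0.7, -0.5, 0.6]
finger_gap: 0.499
time_s: 36.95
tcp_pos: [577.9, 256.6, 203.3]
tool_rot: [1.89, 2.502, 0.009]
contact_force: [0.3, -0.0, 0.5]
finger_gap: 0.503
time_s: 37.62
tcp_pos: [622.8, 90.6, 198.4]
tool_rot: [1.895, 2.502, -0.001]
contact_force: [-0.2, -0.7, -0.6]
finger_gap: 0.501
top [array([509.3, 273.3,  44. ]), array([630. , 286.4,  44. ])]
mid [569.7 279.8  44. ] len 121.41766127899139 yaw 6.18095201134237
scene [array([641.6, 270.1,  44. ])]
t 37.77 tcp [621.7  94.5 198.4] F [-0.4  0.5  0. ] gap 45.6
shift units [ 5.595e+00  5.000e-03 -6.000e-02] twist units None
```

View pics/end.png

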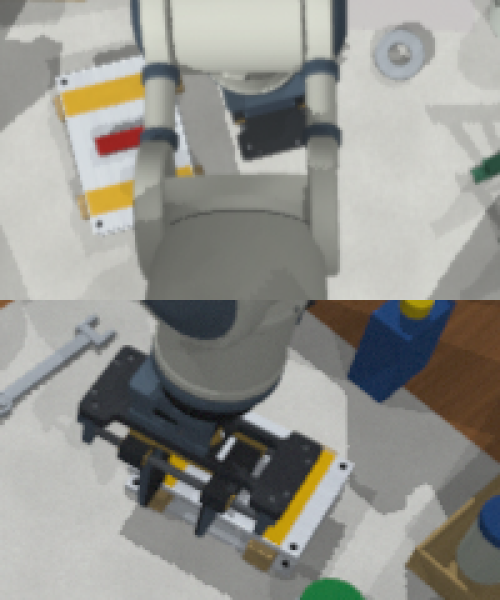

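The arm still blocks both views. I'm moving it further away before the final check.

```bash
python3 -m creep '{"xyz":[[-1,0,-0.5],[-1,0,-0.5],[-1,0,0],[-1,0,0],[-1,0,0],[-1,0,0],[-1,0,0],[-1,0,0]],"twist":[[0,0,0],[0,0,0],[0,0,0],[0,0,0],[0,0,0],[0,0,0],[0,0,0],[0,0,0]],"hand":[0.5,0.5,0.5,0.5,0.5,0.5,0.5,0.5]}' 50
python3 - <<'E'
from h import *
from plant import viewer
import pickle
r={n:viewer.get_image(n) for n in("top","scene","wrist")};pickle.dump(r,open("end.pkl","wb"))
cv2.imwrite("pics/end2.png",np.hstack([cv2.resize(r["top"]["frame"][130:290,130:400],(540,320),interpolation=3)[:, :400],cv2.resize(r["scene"]["frame"][170:290,350:500],(400,320),interpolation=3)]))
B=dict(top=(205,140,290,245),scene=(360,170,485,280))
Q={}
for v in B:
  Q[v]=[b[0] for b in sorted(blobs(r[v],"yellow",B[v],200),key=lambda b:plane(r[v],b[0],44)[0])]
  P=[plane(r[v],q,44) for q in Q[v]];print(v,[np.round(p,1) for p in P]); 
  if len(P)==2: d=P[1]-P[0];print("mid",np.round((P[0]+P[1])/2,1),"len",np.linalg.norm(d),"yaw",np.degrees(np.arctan2(d[1],d[0])))
if all(len(Q[v])==2 for v in Q): print([tri(r["top"],Q["top"][i],r["scene"],Q["scene"][i]) for i in(0,1)])
d0=pickle.load(open("d0.pkl","rb"))["scene"]["frame"];df=cv2.absdiff(d0,r["scene"]["frame"]).max(2)
go([576,256,200])
E
```

```text
time_s: 38.43
tcp_pos: [687.8, -136.5, 228.9]
tool_rot: [1.891, 2.507, 0.0]
contact_force: [-0.1, 0.1, 0.3]
finger_gap: 0.495
top [array([521.1, 235.4,  44. ]), array([634.1, 272.2,  44. ])]
mid [577.6 253.8  44. ] len 118.80319070625595 yaw 18.082098791227192
scene [array([634.8, 270.7,  44. ])]
t 38.58 tcp [ 687.8 -137.2  228.4] F [-0.1  0.4 -0. ] gap 45.5
shift units [13.628 -0.018  0.93 ] twist units None
```

View pics/end2.png

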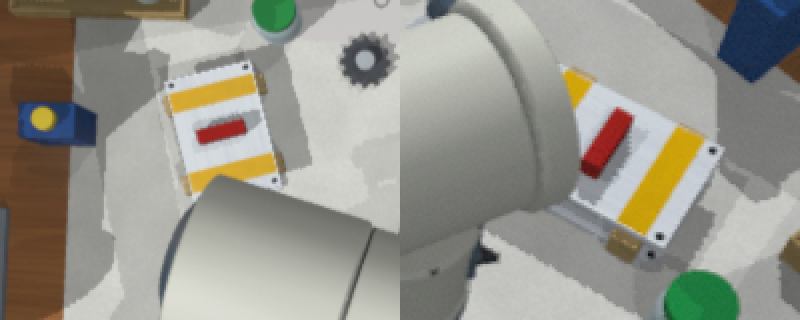

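The far band sits within about 1 mm of the lower cover's band in both views, and the sticks' ends show on both sides. The near band is still hidden, so I'll clear the view once more.

```bash
python3 -m creep '{"xyz":[[-0.7,-0.7,0],[-0.7,-0.7,0],[-0.7,-0.7,0],[-0.7,-0.7,0],[-0.7,-0.7,0],[-0.7,-0.7,0],[-0.7,-0.7,0],[-0.7,-0.7,0]],"twist":[[0,0,0],[0,0,0],[0,0,0],[0,0,0],[0,0,0],[0,0,0],[0,0,0],[0,0,0]],"hand":[0.5,0.5,0.5,0.5,0.5,0.5,0.5,0.5]}' 50
python3 - <<'E'
from h import *
from plant import viewer
import pickle
r={n:viewer.get_image(n) for n in("top","scene")};pickle.dump(r,open("end.pkl","wb"))
cv2.imwrite("pics/end3.png",np.hstack([cv2.resize(r["top"]["frame"][70:310,120:420],(400,320),interpolation=3),cv2.resize(r["scene"]["frame"][170:290,350:500],(400,320),interpolation=3)]))
B=dict(top=(205,140,290,245),scene=(360,170,485,280))
Q={}
for v in B:
  Q[v]=[b[0] for b in sorted(blobs(r[v],"yellow",B[v],200),key=lambda b:plane(r[v],b[0],44)[0])]
  P=[plane(r[v],q,44) for q in Q[v]];print(v,[np.round(p,1) for p in P]); 
  if len(P)==2: d=P[1]-P[0];print("mid",np.round((P[0]+P[1])/2,1),"len",np.linalg.norm(d),"yaw",np.degrees(np.arctan2(d[1],d[0])))
if all(len(Q[v])==2 for v in Q): print([tri(r["top"],Q["top"][i],r["scene"],Q["scene"][i]) for i in(0,1)])
go([576,256,200])
E
```

```text
time_s: 39.25
tcp_pos: [571.6, -343.0, 229.1]
tool_rot: [1.89, 2.507, 0.001]
contact_force: [-0.1, -0.1, 0.1]
finger_gap: 0.503
top [array([518.8, 238.6,  44. ]), array([634. , 272.1,  44. ])]
mid [576.4 255.4  44. ] len 120.02752497802202 yaw 16.235233828561306
scene [array([519.4, 237.4,  44. ]), array([634.8, 270.8,  44. ])]
mid [577.1 254.1  44. ] len 120.12218545384478 yaw 16.13183955263421
[(array([518.78264175, 238.70443497,  42.07554617]), np.float64(0.23327451275208602)), (array([634.2447337 , 272.39723588,  41.63484615]), np.float64(0.21704603282633056))]
t 39.35 tcp [ 570.4 -345.6  229. ] F [ 0.3 -0.2 -0.4] gap 45.3
shift units [19.25   5.63   0.937] twist units None
```

```bash
python3 -c "
from plant import env
print(env.sign_off())"
```

```text
the job is handed in; nothing more can be done
None
```

The job is done and handed in at about 39 s of the 72 s allowed. Both sticks lie along the yellow bands of the lower cover, and the upper cover rests on them, rib up.

**Final checks:**
- **Position:** in both the top and scene views, the upper cover is centred about 1 mm from where the lower cover was first measured, with yaw within 0.4°.
- **Level:** the two bands of the upper cover measure 42.1 and 41.6 mm high. They should be at 44 mm, so both read about 2 mm low, which is the stated calibration accuracy.
- **Touch-down:** as the cover settled, the tool reading went from −4.7 to +2.5 N. The robot was touching nothing at the end.

**What went wrong or was not confirmed:**
- **Stick A, first grip:** the fingers closed too slowly, so the first lift came up empty. A wrist picture showed the stick had not moved, and the second grip held.
- **Stick A, set-down:** there was a brief 22 N force on the tool as it touched down. The wrist picture afterwards showed no visible shift of the lower cover.
- **Lower cover position:** the wrist camera put its centre 1–2 mm further in y than the fixed cameras did. I placed the upper cover between the two readings.
- **After the upper cover was placed:** I did not measure the lower cover again, nor compare the other items on the bench with their starting positions. The last picture could not be viewed because the limit was reached, so the last check there is numeric only.

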